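# Load the cassette basket into the fixation pot and close it

## Task

Lower the wire basket of cassettes into the large steel pot so that it stands upright on the pot's floor, then close the pot with the lid that fits it, the larger of the two knobbed lids, lying level on the rim all round. Set both down rather than dropping them, keep the pot standing, and leave the smaller lid where it lies.

Things in the scene. Friction and masses are not known exactly. Their poses are not given: they have to be found in the camera images.
- pot_mouth (a point): Large open dark steel pot, loose on the bench (0.9 kg): outer diameter 128 mm, inner 120 mm, 82 mm high, floor 5 mm thick, a small wire loop on two sides (80 mm from the axis). The point is the centre of its mouth at rim level, 82 mm above the bench; z up. Inside there is room to open the gripper partly to let go of the basket's knob, not to spread fingers wide.
- basket_center (a point): Low dark wire basket of white cassettes: diameter 92 mm, 25 mm high, with a central stem carrying a black round knob, diameter 18 mm, from 36 to 64 mm above the underside. 64 mm high in all, 0.15 to 0.31 kg. The point is on the axis, 32 mm above the underside (the knob's middle is 18 mm higher); z up. Standing on the pot's floor, this point is 45 mm below the rim.
- lid_center (a point): Lid of the large pot: dark steel disc, diameter 144 mm, 4 mm thick; below it an 8 mm deep spigot, diameter 94 to 104 mm, that enters the mouth with 8 mm play; on top a black round knob, diameter 20 mm, from 24 to 50 mm above the underside. 50 mm high, 0.21 to 0.42 kg. Its point is on the axis 25 mm above the underside (knob's middle 12 mm higher); z up. Seated, it is 17 mm above the rim.
- small_lid_center (a point): The smaller lid, of another pot, to be left alone: same shape and knob, but its disc is 92 mm in diameter and its spigot 60 mm. 50 mm high; the point is on the axis, 25 mm above its underside; z up. Its own pot, dark steel, 80 mm wide, 70 mm high, also stands open among the things.
Not all that is in view belongs to the job. Leave any purple or red look-alike of the part that bears basket_center alone.

How it is judged:
By the outcome, as a careful person would: the job done as asked, in the order asked, and still so for the second after the job is handed in, with the robot touching nothing.
It also fails if it takes over 67 s, if anything falls off the work surface, if the arm or the gripper's body presses on something with over 40 N, if the wrist force passes 120 N, or if a joint passes its speed limit or range.

## Robot

A 6-joint arm with a two-finger parallel gripper is mounted at the origin on the work surface. World frame = base frame: x ahead of the robot, y to its left, z up, the work surface at z = 0. Lengths are in m, angles in rad, forces in N, time in s.
With the tool pointing down it reaches from about 0.3 to 0.875 m from the base axis. Payload 6.4 kg.
Tool frame: the origin (TCP) lies between the finger pads; the fingertips stand ctrl.tip_extent ahead of it and the grasp point (between the pads) is the TCP (ctrl.tip_extent is the distance from the TCP to the fingertips, in m); z points along the fingers, y is the line along which they close (so a half turn about z gives the same grasp; the last joint's range is limited). The gripper opens to 85 mm and grips with 20 to 120 N. Pads are 22 mm wide; open, the fingers measure 114 mm over their backs; the gripper's body (76 mm by 85 mm) begins 54 mm behind the grasp point. The pads swing forward as they close: fully open they stand 13 mm farther back than shut.
Start: joints at [-1.475, 0.181, 1.607, -0, 1.354, -0.206], TCP at [0.171, -0.549, 0.25] pointing down, gripper open.
Joint ranges: [-2.99, 2.99], [-0.89, 2.07], [0.3, 2.58], [-1.14, 4.28], [0, 2.63], [-3.12, 3.12]. Speed limits (rad/s): [2.57, 2.57, 3.01, 3.14, 3.14, 3.14].

## Interface

Orientations are given as a unit quaternion [w, x, y, z].
In Python, from bench import ctrl gives the robot as it stands.
- The arm moves only by the tool send_rows, never from a script. Its arguments are lists of equal length, an entry for each row: "dr": the turn, a rotation vector about the tool's x, y, z in units of 6 degrees (1.0 is 6 degrees), a list of three; "xyz": the shift along the tool's x, y, z in cm, a list of three; "jaw": the opening in per cent of the stroke, from 0 (shut) to 100 (fully open). In form: {"dr": [[wx, wy, wz], ...], "xyz": [[dx, dy, dz], ...], "jaw": [jaw, ...]}. A call has exactly 8 rows; each row is the pose to reach, as a shift and turn from the pose commanded when the call began, along the tool's axes at that moment; what a row does not reach only later rows make up. A row lasts 1/8 s, in which the tool goes at most 62.5 mm and 10.7 degrees, less where a joint would pass 70% of its speed; a pose out of reach is approached as far as the arm can. A call with a gripper value outside its range is refused whole. The fingers move at their own pace and stop on an object; the grip force is fixed at half the most. Time passes only in rows, so rows that repeat a pose let the fingers close, or fill a call up. It gives the time, the measured TCP pose, the force, the opening and the grip force at its end, in the units of the state.
- ctrl.get_obs(): the state, without advancing time (a new reading comes with each control period).
- ctrl.camera(name): name is "scene" or "side" or "wrist"; returns the picture (480x640x3 uint8, red, green, blue); there is no depth.
- ctrl.calibration(name): a dict with "camera_matrix" (3x3 intrinsics, pixels), "world_from_camera" (4x4, takes a point from camera to world coordinates). Camera axes: x right, y up, looking along -z (the intrinsics and any distortion apply to the point x, -y, -z); pixel columns grow to the right and rows downward; lengths in m; the calibration is good to about 2 mm. A picture is of the moment at which its call begins: read the wrist's pose just before it. calibration takes no time and is no camera call; for the wrist camera it gives the pose at the moment of the call.
- ctrl.hand_in(): hands the job in; it is judged then, once.
The state is a dict: "time_s": time; "q": joint angles; "dq": joint speeds; "joint_efforts": joint torques, N m; "eef_pos": TCP position; "eef_rot": TCP orientation; "wrist_force": force on the tool from outside, world axes, zero at the start; "torque": the same for the moment, N m; "opening": opening from 0.0 (shut) to 1.0 (fully open); "grasp_force": force on a finger pad.
Only numpy, scipy, OpenCV 4.12 (cv2) and the standard library are available. Lean on these libraries where they do the work, as an engineer would, in place of code of your own. Each camera call takes 0.05 s, during which the arm holds its last target. There are 200 camera calls.

## Working session

There is one attempt and no reset: what is moved stays moved. The work goes in short steps, Python scripts to look and compute and a tool call to move; the robot and the scene stay as the last step left them, time stands still between calls to the robot, and variables do not carry over. Pictures are saved under pics/ and viewed, at most 10 in all, crops included, and the job is handed in when it is done.

Besides the shell and the picture viewer there is one more tool, called in YAML: its name, and indented under it one key for each argument. send_rows: Moves the arm, as the interface text tells. Its arguments: {"type":"object","properties":{"dr":{"type":"array","items":{"type":"array","items":{"type":"number"}}},"xyz":{"type":"array","items":{"type":"array","items":{"type":"number"}}},"jaw":{"type":"array","items":{"type":"number"}}},"required":["dr","xyz","jaw"]}

```bash
mkdir -p pics; ls; python3 - <<'E'
from bench import ctrl
import cv2
for n in ("scene","side"):
    im=ctrl.camera(n); cv2.imwrite(f"pics/{n}0.png",im[:,:,::-1])
    c=ctrl.calibration(n); print(n,c)
print(ctrl.get_obs(), ctrl.tip_extent)
E
```

```text
pics
scene {'camera_matrix': array([[438.36738352,   0.        , 315.44529254],
       [  0.        , 438.36738352, 236.46906893],
       [  0.        ,   0.        ,   1.        ]]), 'world_from_camera': array([[ 0.34591306, -0.55285407,  0.75808742,  1.1638213 ],
       [ 0.9379993 ,  0.18448046, -0.29346937, -0.26711875],
       [ 0.02239342,  0.81260036,  0.58239093,  0.59969329],
       [ 0.        ,  0.        ,  0.        ,  1.        ]])}
side {'camera_matrix': array([[519.76720616,   0.        , 306.04459478],
       [  0.        , 519.76720616, 241.57402606],
       [  0.        ,   0.        ,   1.        ]]), 'world_from_camera': array([[ 0.99986121, -0.01560654, -0.00583059,  0.47967673],
       [ 0.00719333,  0.72007762, -0.69385624, -0.72586693],
       [ 0.01502717,  0.693718  ,  0.72008994,  0.82827433],
       [ 0.        ,  0.        ,  0.        ,  1.        ]])}
{'time_s': 0.1, 'q': array([-1.47527518e+00,  1.81488800e-01,  1.60790684e+00,  1.36298976e-05,
        1.35381887e+00, -2.06271279e-01]), 'dq': array([-0.0017177 , -0.00155124, -0.00401579, -0.0019266 , -0.00135746,
       -0.00052646]), 'joint_efforts': array([ 4.62032986e-04, -4.45877230e+01, -3.52237272e+01, -1.77898091e-04,
        4.19301432e-03, -1.23547913e-06]), 'eef_pos': array([ 0.17089881, -0.5485213 ,  0.24946239]), 'eef_rot': array([-8.09314750e-04,  9.88636649e-01,  1.50322718e-01,  5.15259001e-05]), 'wrist_force': array([ 0.49322826,  0.69344646, -1.06523727]), 'torque': array([-0.02170625, -0.00642862,  0.06579045]), 'grasp_force': 0.0, 'opening': 0.9982038464708752} 0.019
```

View pics/scene0.png

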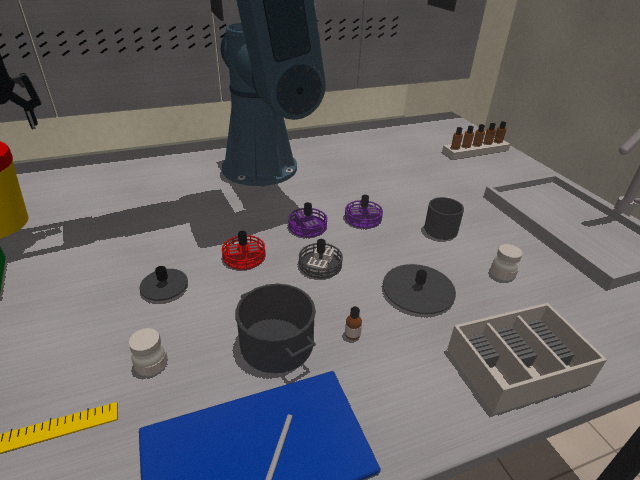

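View pics/side0.png

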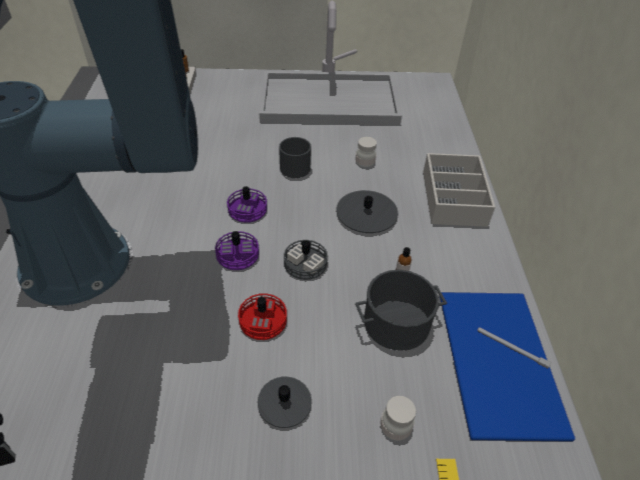

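Scene: the dark basket is at (320,257). Its look-alikes are red (243,250) and purple (308,219) and (364,212). The large lid is at (419,288), the small lid at (163,284), the large pot at (276,325) and the small pot at (444,217). I choose the dark basket with white cassettes, the right-hand larger lid and the large pot. Next, close crops of both views to check this.

```bash
python3 - <<'E'
import cv2
a=cv2.imread("pics/scene0.png")[225:375,220:470]; cv2.imwrite("pics/c1.png",cv2.resize(a,None,fx=3.2,fy=3.2,interpolation=cv2.INTER_CUBIC))
a=cv2.imread("pics/side0.png")[185:355,270:450]; cv2.imwrite("pics/c2.png",cv2.resize(a,None,fx=3.5,fy=3.5,interpolation=cv2.INTER_CUBIC))
E
```

```text
(no output)
```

View pics/c1.png

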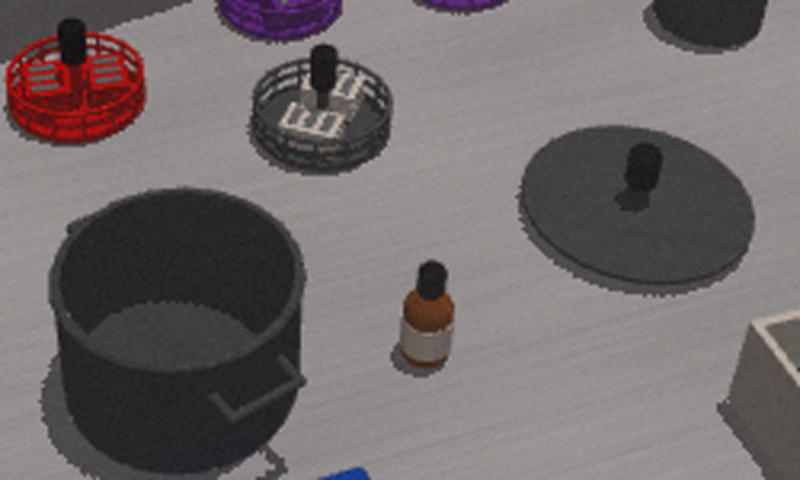

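View pics/c2.png

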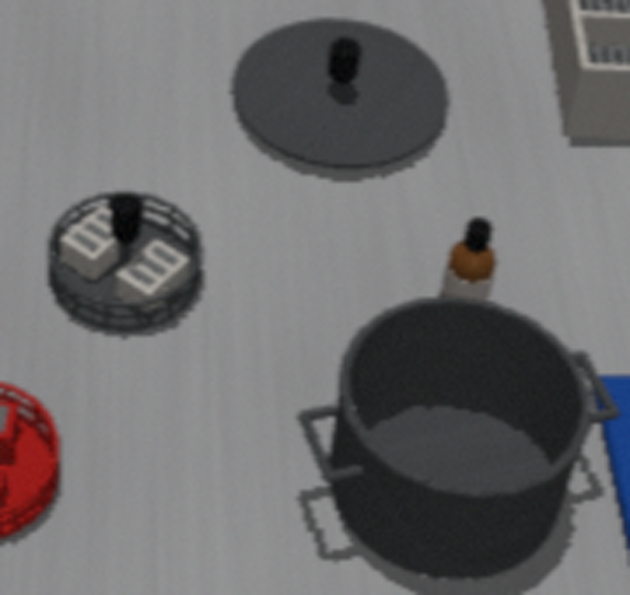

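The crops confirm the dark basket with white cassettes and the large flat lid. The basket knob's middle is at scene (320.9,246.2) and side (306,247.3). The lid knob is at scene (421.2,277.2) and side (368.3,202.1). The pot rim's bounding box in crop 1 is x 50–305, y 187–372, and in crop 2 x 338–592, y 299–494.

```bash
cat > h.py <<'E'
from bench import ctrl
import numpy as np, cv2
from scipy.optimize import least_squares
from scipy.spatial.transform import Rotation as R
def proj(c,P):
    T=np.linalg.inv(c['world_from_camera']); p=np.atleast_2d(P)@T[:3,:3].T+T[:3,3]
    p=p*[1,-1,-1]; u=p@c['camera_matrix'].T; return u[:,:2]/u[:,2:]
def hit(c,uv,z):
    d=np.linalg.inv(c['camera_matrix'])@[uv[0],uv[1],1]; d=c['world_from_camera'][:3,:3]@(d*[1,-1,-1]); o=c['world_from_camera'][:3,3]
    return o+d*(z-o[2])/d[2]
t=np.linspace(0,2*np.pi,90)
def circ(x,y,z,r): return np.c_[x+r*np.cos(t),y+r*np.sin(t),0*t+z]
def bbox(c,P): u=proj(c,P); return np.r_[u.min(0),u.max(0)]
def fitc(cs,bbs,z,r,x0):
    s=least_squares(lambda v:np.concatenate([bbox(c,circ(v[0],v[1],z,r))-b for c,b in zip(cs,bbs)]),x0); return s.x,s.fun
def todelta(obs,p):  # tool-frame cm
    q=obs['eef_rot']; M=R.from_quat([q[1],q[2],q[3],q[0]]); return M.inv().apply(np.array(p)-obs['eef_pos'])*100
E
python3 - <<'E'
from h import *
np.set_printoptions(precision=4,suppress=True)
A,B=ctrl.calibration("scene"),ctrl.calibration("side")
for n,a,b,z in(("basket",(320.9,246.2),(306,247.3),.05),("lid",(421.2,277.2),(368.3,202.1),.037)):
    s=least_squares(lambda p:np.r_[proj(A,p)[0]-a,proj(B,p)[0]-b],[.5,0,.05])
    print(n,hit(A,a,z),hit(B,b,z),s.x,s.fun)
ba=np.array([50/3.2+220,187/3.2+225,305/3.2+220,372/3.2+225]);bb=np.array([338/3.5+270,299/3.5+185,592/3.5+270,494/3.5+185])
for cs,bs in(([A],[ba]),([B],[bb]),([A,B],[ba,bb])): print("pot",fitc(cs,bs,.082,.064,[.6,-.1]))
ba=np.array([519/3.2+220,125/3.2+225,755/3.2+220,284/3.2+225]);bb=np.array([233/3.5+270,19/3.5+185,447/3.5+270,168/3.5+185])
print("lid disc",fitc([A,B],[ba,bb],.011,.072,[.6,0.1]))
print("bottle",hit(A,(354,311),.06),"bottle b", hit(B,(406,252),.06), hit(A,(352,340),0))
print(ctrl.calibration("wrist")['world_from_camera'],ctrl.get_obs()['eef_pos'])
E
```

```text
basket [0.4847 0.0086 0.05  ] [0.486  0.0077 0.05  ] [0.4859 0.0078 0.0506] [-0.1418  0.1944 -0.056  -0.2306]
lid [0.6263 0.1663 0.037 ] [0.6276 0.165  0.037 ] [0.6274 0.1652 0.0377] [-0.1393  0.2001 -0.0551 -0.2786]
pot (array([ 0.6643, -0.1399]), array([ 0.4945,  0.7517, -0.5059, -0.4749]))
pot (array([ 0.6621, -0.1426]), array([ 0.7767, -0.1827, -0.7699,  0.2355]))
pot (array([ 0.6632, -0.1407]), array([-0.1362,  0.4394, -1.1974, -0.8893,  1.3267, -0.9394, -0.3152,
       -0.6793]))
lid disc (array([0.6272, 0.1646]), array([ 0.1408,  0.579 , -0.3543, -0.1056, -0.5667, -0.0242,  0.4528,
       -0.438 ]))
bottle [ 0.6879 -0.0083  0.06  ] bottle b [ 0.6882 -0.0105  0.06  ] [ 0.699  -0.0124  0.    ]
[[ 0.2972  0.9197  0.2566  0.2359]
 [-0.9548  0.2869  0.0775 -0.5277]
 [-0.0024 -0.268   0.9634  0.3725]
 [ 0.      0.      0.      1.    ]] [ 0.1709 -0.5485  0.2495]
```

send_rows:
  dr:
    - [0, 0, 0]
    - [0, 0, 0]
    - [0, 0, 0]
    - [0, 0, 0]
    - [0, 0, 0]
    - [0, 0, 0]
    - [0, 0, 0]
    - [0, 0, 0]
  xyz:
    - [5, -4.7, 0]
    - [9, -8.5, 0]
    - [13, -12.3, 0]
    - [17, -16, 0]
    - [21, -19.8, 0]
    - [25, -23.6, 0]
    - [29, -27.4, 0]
    - [33, -31, 0]
  jaw: [60, 60, 60, 60, 60, 60, 60, 60]

```text
time_s: 1.1
eef_pos: [0.3943, -0.1531, 0.2502]
eef_rot: [0.0, 0.989, 0.15, 0.0]
wrist_force: [0.5, -0.8, -0.1]
opening: 0.598
grasp_force: 0.0
```

send_rows:
  dr:
    - [0, 0, 0]
    - [0, 0, 0]
    - [0, 0, 0]
    - [0, 0, 0]
    - [0, 0, 0]
    - [0, 0, 0]
    - [0, 0, 0]
    - [0, 0, 0]
  xyz:
    - [4, -3.8, 0]
    - [8, -7.6, 1]
    - [11, -10.6, 3]
    - [12.5, -12, 5]
    - [13.6, -12.8, 7]
    - [13.6, -12.8, 9]
    - [13.6, -12.8, 10]
    - [13.6, -12.8, 10]
  jaw: [60, 60, 60, 60, 60, 60, 60, 60]

```text
time_s: 2.1
eef_pos: [0.4851, 0.0077, 0.1496]
eef_rot: [-0.0, 0.989, 0.15, -0.001]
wrist_force: [1.0, 1.3, 1.3]
opening: 0.599
grasp_force: 0.0
```

```bash
python3 - <<'E'
from h import *
np.set_printoptions(precision=4,suppress=True)
o=ctrl.get_obs(); c=ctrl.calibration("wrist"); im=ctrl.camera("wrist"); 
print(o['time_s'],o['eef_pos'],o['eef_rot'],o['q'],o['opening'],todelta(o,[.4857,.008,.052]))
print(proj(c,[[.4857,.008,.05],[.4857,.008,.064]]))
cv2.imwrite("pics/w1.png",im[:,:,::-1])
E
```

```text
2.1 [0.4851 0.0077 0.1496] [-0.0003  0.9887  0.1502 -0.0008] [-0.2294  0.1014  1.9171 -0.      1.1249  1.0399] 0.5994698855572663 [ 0.0851 -0.0013  9.7635]
[[320.5002 247.0166]
 [320.5502 254.7067]]
```

View pics/w1.png

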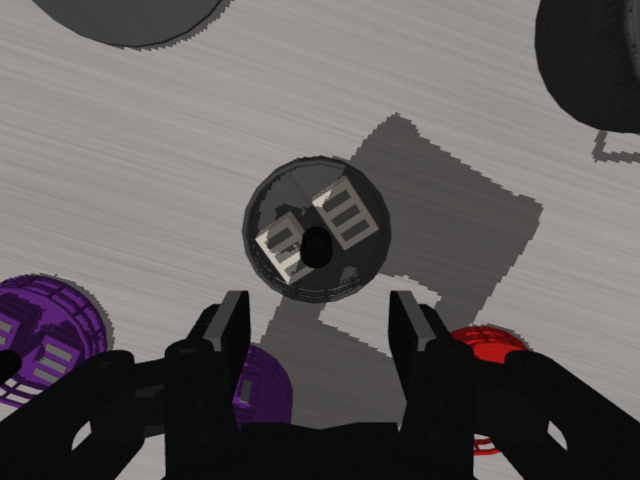

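The wrist view shows the dark basket's knob at about (317,247), against a prediction of (320,250). That is within about 1 mm, with the fingers straddling it, so I descend.

send_rows:
  dr:
    - [0, 0, 0]
    - [0, 0, 0]
    - [0, 0, 0]
    - [0, 0, 0]
    - [0, 0, 0]
    - [0, 0, 0]
    - [0, 0, 0]
    - [0, 0, 0]
  xyz:
    - [0, 0, 2]
    - [0, 0, 4]
    - [0, 0, 6]
    - [0, 0, 7.5]
    - [0, 0, 8.7]
    - [0, 0, 9.4]
    - [0, 0, 9.7]
    - [0, 0, 9.7]
  jaw: [60, 60, 60, 60, 60, 60, 60, 60]

```text
time_s: 3.15
eef_pos: [0.4858, 0.0077, 0.0534]
eef_rot: [0.0, 0.989, 0.15, 0.0]
wrist_force: [-0.3, 1.3, 0.7]
opening: 0.599
grasp_force: 0.0
```

send_rows:
  dr:
    - [0, 0, 0]
    - [0, 0, 0]
    - [0, 0, 0]
    - [0, 0, 0]
    - [0, 0, 0]
    - [0, 0, 0]
    - [0, 0, 0]
    - [0, 0, 0]
  xyz:
    - [0, 0, 0]
    - [0, 0, 0]
    - [0, 0, 0]
    - [0, 0, 0]
    - [0, 0, 0]
    - [0, 0, 0]
    - [0, 0, 0]
    - [0, 0, 0]
  jaw: [45, 30, 15, 5, 0, 0, 0, 0]

```text
time_s: 4.15
eef_pos: [0.4859, 0.0077, 0.0538]
eef_rot: [0.0, 0.989, 0.15, 0.0]
wrist_force: [-1.4, 0.6, 5.5]
opening: 0.192
grasp_force: 58.4
```

send_rows:
  dr:
    - [0, 0, 0]
    - [0, 0, 0]
    - [0, 0, 0]
    - [0, 0, 0]
    - [0, 0, 0]
    - [0, 0, 0]
    - [0, 0, 0]
    - [0, 0, 0]
  xyz:
    - [0, 0, -0.5]
    - [0, 0, -1.5]
    - [0, 0, -3.5]
    - [0, 0, -6]
    - [0, 0, -8.5]
    - [0, 0, -11]
    - [0, 0, -12]
    - [0, 0, -12]
  jaw: [0, 0, 0, 0, 0, 0, 0, 0]

```text
time_s: 5.15
eef_pos: [0.486, 0.0076, 0.1737]
eef_rot: [0.0, 0.989, 0.15, 0.001]
wrist_force: [0.4, 0.7, -2.9]
opening: 0.191
grasp_force: 58.6
```

```bash
python3 - <<'E'
from h import *
np.set_printoptions(precision=4,suppress=True)
o=ctrl.get_obs(); print(o['eef_pos'],o['wrist_force'],o['opening'],o['grasp_force'],todelta(o,[.663,-.141,.172]))
E
```

```text
[0.486  0.0076 0.1737] [ 0.3542  0.6707 -2.8957] 0.19059157130234033 58.56667220592499 [12.4878 19.451   0.2022]
```

send_rows:
  dr:
    - [0, 0, 0]
    - [0, 0, 0]
    - [0, 0, 0]
    - [0, 0, 0]
    - [0, 0, 0]
    - [0, 0, 0]
    - [0, 0, 0]
    - [0, 0, 0]
  xyz:
    - [1, 1.5, 0]
    - [3, 4.5, 0]
    - [5, 8, 0]
    - [7.5, 11.5, 0]
    - [9.8, 15, 0]
    - [11.3, 17.8, 0]
    - [12.2, 19.1, 0]
    - [12.5, 19.5, 0]
  jaw: [0, 0, 0, 0, 0, 0, 0, 0]

```text
time_s: 6.15
eef_pos: [0.6632, -0.1427, 0.1711]
eef_rot: [-0.001, 0.989, 0.15, -0.001]
wrist_force: [0.7, -0.1, -3.4]
opening: 0.191
grasp_force: 58.8
```

```bash
python3 - <<'E'
from h import *
np.set_printoptions(precision=4,suppress=True)
o=ctrl.get_obs(); print(o['eef_pos'],o['wrist_force'],o['opening'],todelta(o,[.663,-.141,.060]))
a=ctrl.camera("scene")[200:400,180:380,::-1]; b=ctrl.camera("side")[190:390,300:500,::-1]
cv2.imwrite("pics/p1.png",cv2.resize(np.hstack([a,b]),None,fx=2,fy=2,interpolation=cv2.INTER_CUBIC))
E
```

```text
[ 0.6632 -0.1427  0.1711] [ 0.6816 -0.0885 -3.4051] 0.19057899590423044 [ 0.0521 -0.1585 11.1084]
```

View pics/p1.png

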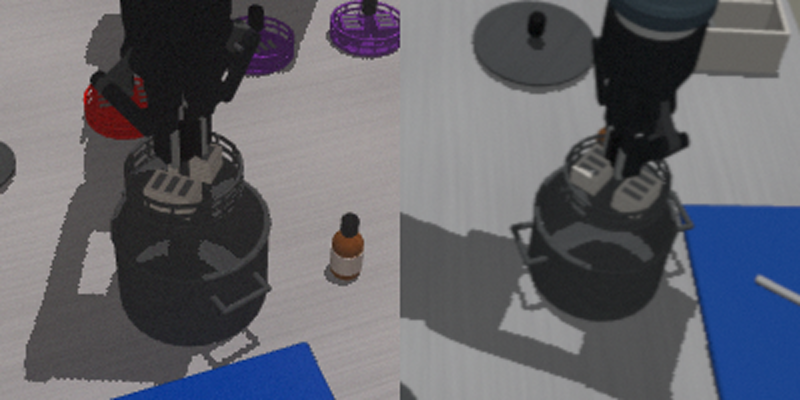

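The basket hangs level above the mouth, and both views look centred. I lower it, slowly near the floor.

send_rows:
  dr:
    - [0, 0, 0]
    - [0, 0, 0]
    - [0, 0, 0]
    - [0, 0, 0]
    - [0, 0, 0]
    - [0, 0, 0]
    - [0, 0, 0]
    - [0, 0, 0]
  xyz:
    - [0, -0.1, 1]
    - [0, -0.1, 2.5]
    - [0, -0.1, 4]
    - [0, -0.1, 5.5]
    - [0, -0.1, 7]
    - [0, -0.1, 8.5]
    - [0, -0.1, 9.5]
    - [0, -0.1, 10]
  jaw: [0, 0, 0, 0, 0, 0, 0, 0]

```text
time_s: 7.25
eef_pos: [0.6624, -0.1403, 0.0724]
eef_rot: [-0.0, 0.989, 0.15, -0.0]
wrist_force: [-0.2, 0.5, -2.1]
opening: 0.19
grasp_force: 58.8
```

send_rows:
  dr:
    - [0, 0, 0]
    - [0, 0, 0]
    - [0, 0, 0]
    - [0, 0, 0]
    - [0, 0, 0]
    - [0, 0, 0]
    - [0, 0, 0]
    - [0, 0, 0]
  xyz:
    - [0, 0, 0.2]
    - [0, 0, 0.4]
    - [0, 0, 0.6]
    - [0, 0, 0.8]
    - [0, 0, 0.9]
    - [0, 0, 1.0]
    - [0, 0, 1.1]
    - [0, 0, 1.1]
  jaw: [0, 0, 0, 0, 0, 0, 0, 0]

```text
time_s: 8.25
eef_pos: [0.6626, -0.1404, 0.0622]
eef_rot: [-0.0, 0.989, 0.15, -0.0]
wrist_force: [0.1, -0.7, -2.8]
opening: 0.191
grasp_force: 58.8
```

send_rows:
  dr:
    - [0, 0, 0]
    - [0, 0, 0]
    - [0, 0, 0]
    - [0, 0, 0]
    - [0, 0, 0]
    - [0, 0, 0]
    - [0, 0, 0]
    - [0, 0, 0]
  xyz:
    - [0, 0, 0.05]
    - [0, 0, 0.1]
    - [0, 0, 0.15]
    - [0, 0, 0.2]
    - [0, 0, 0.25]
    - [0, 0, 0.3]
    - [0, 0, 0.35]
    - [0, 0, 0.35]
  jaw: [0, 0, 0, 0, 0, 0, 0, 0]

```text
time_s: 9.25
eef_pos: [0.6627, -0.1404, 0.0589]
eef_rot: [0.0, 0.989, 0.15, 0.0]
wrist_force: [-0.5, -0.2, -1.7]
opening: 0.19
grasp_force: 59.1
```

send_rows:
  dr:
    - [0, 0, 0]
    - [0, 0, 0]
    - [0, 0, 0]
    - [0, 0, 0]
    - [0, 0, 0]
    - [0, 0, 0]
    - [0, 0, 0]
    - [0, 0, 0]
  xyz:
    - [0, 0, 0.03]
    - [0, 0, 0.06]
    - [0, 0, 0.09]
    - [0, 0, 0.12]
    - [0, 0, 0.12]
    - [0, 0, 0.12]
    - [0, 0, 0.12]
    - [0, 0, 0.12]
  jaw: [0, 0, 0, 0, 0, 0, 0, 0]

```text
time_s: 10.25
eef_pos: [0.6629, -0.1405, 0.0588]
eef_rot: [0.0, 0.989, 0.15, 0.0]
wrist_force: [-4.8, 0.9, 7.1]
opening: 0.191
grasp_force: 59.8
```

It has touched down: the force rose by about 10 N at the expected height. I open partly and withdraw.

send_rows:
  dr:
    - [0, 0, 0]
    - [0, 0, 0]
    - [0, 0, 0]
    - [0, 0, 0]
    - [0, 0, 0]
    - [0, 0, 0]
    - [0, 0, 0]
    - [0, 0, 0]
  xyz:
    - [0, 0, 0]
    - [0, 0, 0]
    - [0, 0, 0]
    - [0, 0, 0]
    - [0, 0, 0]
    - [0, 0, -0.5]
    - [0, 0, -1.5]
    - [0, 0, -3]
  jaw: [25, 35, 45, 45, 45, 45, 45, 45]

```text
time_s: 11.25
eef_pos: [0.6626, -0.1404, 0.0884]
eef_rot: [-0.0, 0.989, 0.15, -0.0]
wrist_force: [1.0, 0.2, -0.3]
opening: 0.452
grasp_force: 0.0
```

send_rows:
  dr:
    - [0, 0, 0]
    - [0, 0, 0]
    - [0, 0, 0]
    - [0, 0, 0]
    - [0, 0, 0]
    - [0, 0, 0]
    - [0, 0, 0]
    - [0, 0, 0]
  xyz:
    - [0, 0, -2]
    - [0, 0, -4]
    - [0, 0, -6]
    - [-1, -3, -8]
    - [-2, -7, -9]
    - [-3, -11, -9]
    - [-4, -15, -9]
    - [-5, -19, -9]
  jaw: [45, 45, 45, 50, 60, 60, 60, 60]

```text
time_s: 12.25
eef_pos: [0.5579, 0.0272, 0.1788]
eef_rot: [0.0, 0.989, 0.15, 0.001]
wrist_force: [-0.4, -0.9, -0.8]
opening: 0.6
grasp_force: 0.0
```

```bash
python3 - <<'E'
from h import *
np.set_printoptions(precision=4,suppress=True)
o=ctrl.get_obs(); print(o['eef_pos'],o['wrist_force'],o['opening'],todelta(o,[.627,.165,.040]))
a=ctrl.camera("scene")[200:400,180:380,::-1]; b=ctrl.camera("side")[190:390,300:500,::-1]
cv2.imwrite("pics/p2.png",cv2.resize(np.hstack([a,b]),None,fx=2,fy=2,interpolation=cv2.INTER_CUBIC))
E
```

```text
[0.5579 0.0272 0.1788] [-0.3895 -0.9346 -0.8386] 0.5997915332989873 [ 10.6725 -11.1141  13.8871]
```

View pics/p2.png

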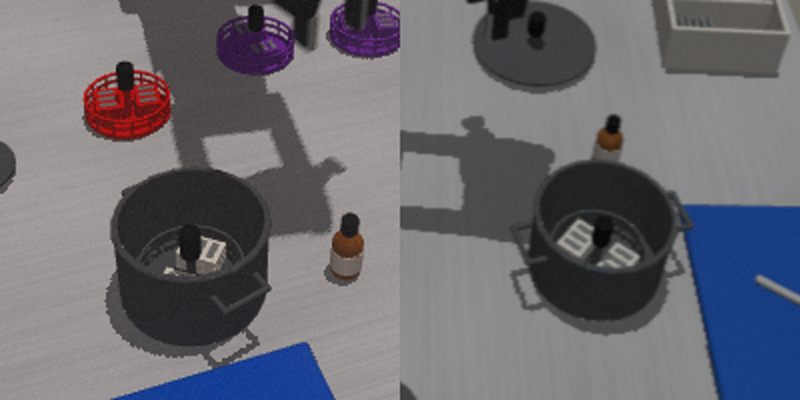

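The basket stands upright and central in the pot (knob at (190,243) and (603,232) in the picture), and the pot has not moved. Now the lid.

send_rows:
  dr:
    - [0, 0, 0]
    - [0, 0, 0]
    - [0, 0, 0]
    - [0, 0, 0]
    - [0, 0, 0]
    - [0, 0, 0]
    - [0, 0, 0]
    - [0, 0, 0]
  xyz:
    - [2, -2, 0]
    - [4.5, -4.7, 1]
    - [7, -7.3, 2]
    - [9, -9.3, 3.5]
    - [10.3, -10.7, 5]
    - [10.7, -11.1, 6.5]
    - [10.7, -11.1, 8]
    - [10.7, -11.1, 8.5]
  jaw: [60, 60, 60, 60, 60, 60, 60, 60]

```text
time_s: 13.35
eef_pos: [0.6267, 0.163, 0.0912]
eef_rot: [0.0, 0.989, 0.15, -0.001]
wrist_force: [-0.1, 0.4, 0.6]
opening: 0.602
grasp_force: 0.0
```

```bash
python3 - <<'E'
from h import *
np.set_printoptions(precision=4,suppress=True)
o=ctrl.get_obs(); c=ctrl.calibration("wrist"); im=ctrl.camera("wrist")
print(o['eef_pos'],todelta(o,[.627,.165,.040]),proj(c,[[.627,.165,.037],[.627,.165,.05]]))
cv2.imwrite("pics/w2.png",im[:,:,::-1])
E
```

```text
[0.6267 0.163  0.0912] [ 0.0957 -0.18    5.1175] [[316.7961 275.6493]
 [316.6091 286.5816]]
```

View pics/w2.png

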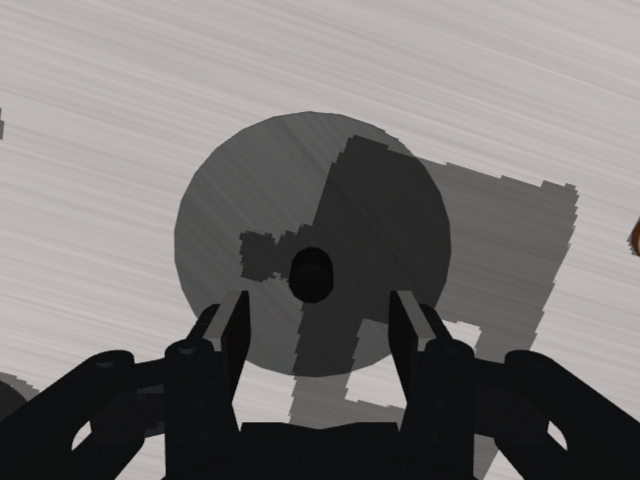

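The knob is at about (311,275), within 2 mm of the prediction and between the fingers. I descend and grip.

send_rows:
  dr:
    - [0, 0, 0]
    - [0, 0, 0]
    - [0, 0, 0]
    - [0, 0, 0]
    - [0, 0, 0]
    - [0, 0, 0]
    - [0, 0, 0]
    - [0, 0, 0]
  xyz:
    - [0, -0.1, 1]
    - [0, -0.2, 2]
    - [0, -0.2, 3]
    - [0, -0.2, 3.8]
    - [0, -0.2, 4.4]
    - [0, -0.2, 4.8]
    - [0, -0.2, 5]
    - [0, -0.2, 5]
  jaw: [60, 60, 60, 60, 60, 60, 60, 60]

```text
time_s: 14.4
eef_pos: [0.6271, 0.1659, 0.0426]
eef_rot: [-0.0, 0.989, 0.15, 0.0]
wrist_force: [-0.7, -0.5, 0.2]
opening: 0.598
grasp_force: 0.0
```

send_rows:
  dr:
    - [0, 0, 0]
    - [0, 0, 0]
    - [0, 0, 0]
    - [0, 0, 0]
    - [0, 0, 0]
    - [0, 0, 0]
    - [0, 0, 0]
    - [0, 0, 0]
  xyz:
    - [0, 0, 0]
    - [0, 0, 0]
    - [0, 0, 0]
    - [0, 0, 0]
    - [0, 0, 0]
    - [0, 0, 0]
    - [0, 0, 0]
    - [0, 0, 0]
  jaw: [45, 30, 15, 5, 0, 0, 0, 0]

```text
time_s: 15.4
eef_pos: [0.6274, 0.1659, 0.043]
eef_rot: [0.0, 0.989, 0.15, 0.0]
wrist_force: [-1.7, 1.2, 5.4]
opening: 0.209
grasp_force: 58.8
```

send_rows:
  dr:
    - [0, 0, 0]
    - [0, 0, 0]
    - [0, 0, 0]
    - [0, 0, 0]
    - [0, 0, 0]
    - [0, 0, 0]
    - [0, 0, 0]
    - [0, 0, 0]
  xyz:
    - [0, 0, -0.5]
    - [0, 0, -1.5]
    - [0, 0, -3.5]
    - [0, 0, -6]
    - [0, 0, -8.5]
    - [0, 0, -11]
    - [0, 0, -12.5]
    - [0, 0, -13]
  jaw: [0, 0, 0, 0, 0, 0, 0, 0]

```text
time_s: 16.4
eef_pos: [0.6276, 0.1659, 0.1743]
eef_rot: [0.0, 0.989, 0.15, 0.001]
wrist_force: [-0.2, -0.3, -1.5]
opening: 0.211
grasp_force: 58.6
```

```bash
python3 - <<'E'
from h import *
np.set_printoptions(precision=4,suppress=True)
o=ctrl.get_obs(); print(o['eef_pos'],o['wrist_force'],o['torque'],o['opening'],o['grasp_force'],todelta(o,[.663,-.141,.14]))
E
```

```text
[0.6276 0.1659 0.1743] [-0.2017 -0.2946 -1.5169] [-0.0058 -0.005   0.0147] 0.2106266332862362 58.60982000827789 [-5.7562 30.3568  3.4323]
```

send_rows:
  dr:
    - [0, 0, 0]
    - [0, 0, 0]
    - [0, 0, 0]
    - [0, 0, 0]
    - [0, 0, 0]
    - [0, 0, 0]
    - [0, 0, 0]
    - [0, 0, 0]
  xyz:
    - [-0.2, 1, 0]
    - [-0.6, 3, 0]
    - [-1.1, 6, 0]
    - [-1.8, 9.5, 0]
    - [-2.5, 13, 0]
    - [-3.1, 16.5, 0]
    - [-3.8, 20, 0]
    - [-4.4, 23.3, 0]
  jaw: [0, 0, 0, 0, 0, 0, 0, 0]

```text
time_s: 17.4
eef_pos: [0.6534, -0.0725, 0.1713]
eef_rot: [-0.0, 0.989, 0.15, -0.001]
wrist_force: [0.4, 0.1, -2.1]
opening: 0.211
grasp_force: 58.7
```

send_rows:
  dr:
    - [0, 0, 0]
    - [0, 0, 0]
    - [0, 0, 0]
    - [0, 0, 0]
    - [0, 0, 0]
    - [0, 0, 0]
    - [0, 0, 0]
    - [0, 0, 0]
  xyz:
    - [-0.5, 2.6, 0]
    - [-0.9, 4.6, 0]
    - [-1.2, 6, 0.5]
    - [-1.35, 6.8, 1]
    - [-1.35, 7.05, 1.5]
    - [-1.35, 7.05, 2]
    - [-1.35, 7.05, 2.5]
    - [-1.35, 7.05, 2.5]
  jaw: [0, 0, 0, 0, 0, 0, 0, 0]

```text
time_s: 18.4
eef_pos: [0.662, -0.1403, 0.1469]
eef_rot: [-0.0, 0.989, 0.151, -0.001]
wrist_force: [0.4, -0.3, -1.5]
opening: 0.212
grasp_force: 58.7
```

```bash
python3 - <<'E'
from h import *
np.set_printoptions(precision=4,suppress=True)
o=ctrl.get_obs(); print(o['eef_pos'],o['wrist_force'],o['opening'],todelta(o,[.663,-.141,.117]))
a=ctrl.camera("scene")[200:400,180:380,::-1]; b=ctrl.camera("side")[190:390,300:500,::-1]
cv2.imwrite("pics/p3.png",cv2.resize(np.hstack([a,b]),None,fx=2,fy=2,interpolation=cv2.INTER_CUBIC))
E
```

```text
[ 0.662  -0.1403  0.1469] [ 0.3505 -0.3312 -1.5285] 0.21165825771629793 [0.077  0.0986 2.9886]
```

View pics/p3.png

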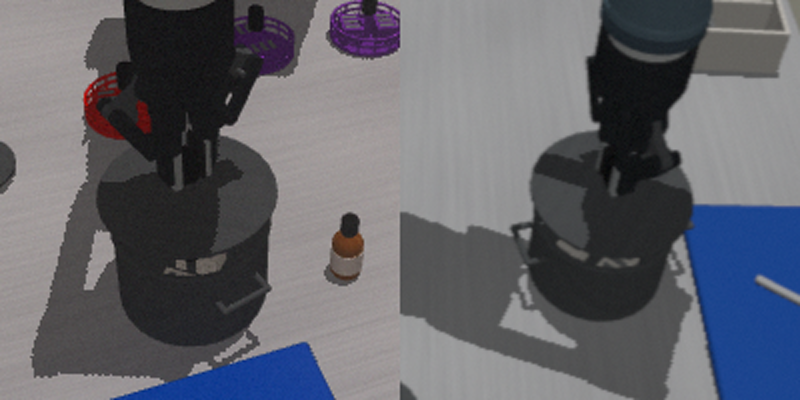

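The lid hangs about level over the pot. I lower it slowly.

send_rows:
  dr:
    - [0, 0, 0]
    - [0, 0, 0]
    - [0, 0, 0]
    - [0, 0, 0]
    - [0, 0, 0]
    - [0, 0, 0]
    - [0, 0, 0]
    - [0, 0, 0]
  xyz:
    - [0.05, 0, 0.4]
    - [0.05, 0.05, 0.8]
    - [0.05, 0.05, 1.2]
    - [0.05, 0.05, 1.6]
    - [0.05, 0.05, 2.0]
    - [0.05, 0.05, 2.3]
    - [0.05, 0.05, 2.5]
    - [0.05, 0.05, 2.6]
  jaw: [0, 0, 0, 0, 0, 0, 0, 0]

```text
time_s: 19.5
eef_pos: [0.663, -0.1413, 0.1215]
eef_rot: [-0.0, 0.989, 0.15, -0.0]
wrist_force: [-0.8, -0.6, -2.4]
opening: 0.21
grasp_force: 58.7
```

send_rows:
  dr:
    - [0, 0, 0]
    - [0, 0, 0]
    - [0, 0, 0]
    - [0, 0, 0]
    - [0, 0, 0]
    - [0, 0, 0]
    - [0, 0, 0]
    - [0, 0, 0]
  xyz:
    - [0, 0, 0.05]
    - [0, 0, 0.1]
    - [0, 0, 0.15]
    - [0, 0, 0.2]
    - [0, 0, 0.25]
    - [0, 0, 0.3]
    - [0, 0, 0.3]
    - [0, 0, 0.3]
  jaw: [0, 0, 0, 0, 0, 0, 0, 0]

```text
time_s: 20.5
eef_pos: [0.663, -0.1413, 0.1186]
eef_rot: [0.0, 0.989, 0.15, 0.0]
wrist_force: [-0.8, 0.9, -2.0]
opening: 0.217
grasp_force: 58.7
```

send_rows:
  dr:
    - [0, 0, 0]
    - [0, 0, 0]
    - [0, 0, 0]
    - [0, 0, 0]
    - [0, 0, 0]
    - [0, 0, 0]
    - [0, 0, 0]
    - [0, 0, 0]
  xyz:
    - [0, 0, 0.03]
    - [0, 0, 0.06]
    - [0, 0, 0.09]
    - [0, 0, 0.12]
    - [0, 0, 0.15]
    - [0, 0, 0.18]
    - [0, 0, 0.18]
    - [0, 0, 0.18]
  jaw: [0, 0, 0, 0, 0, 0, 0, 0]

```text
time_s: 21.5
eef_pos: [0.663, -0.1414, 0.1171]
eef_rot: [0.0, 0.989, 0.15, 0.0]
wrist_force: [-1.9, -0.1, 0.4]
opening: 0.212
grasp_force: 58.7
```

send_rows:
  dr:
    - [0, 0, 0]
    - [0, 0, 0]
    - [0, 0, 0]
    - [0, 0, 0]
    - [0, 0, 0]
    - [0, 0, 0]
    - [0, 0, 0]
    - [0, 0, 0]
  xyz:
    - [0, 0, 0.03]
    - [0, 0, 0.06]
    - [0, 0, 0.08]
    - [0, 0, 0.1]
    - [0, 0, 0.1]
    - [0, 0, 0.1]
    - [0, 0, 0.1]
    - [0, 0, 0.1]
  jaw: [0, 0, 0, 0, 0, 0, 0, 0]

```text
time_s: 22.5
eef_pos: [0.6631, -0.1414, 0.117]
eef_rot: [0.0, 0.989, 0.15, 0.0]
wrist_force: [-4.5, 1.8, 8.3]
opening: 0.212
grasp_force: 59.2
```

The lid is seated at the expected height, with contact force. I release, lift and back off.

send_rows:
  dr:
    - [0, 0, 0]
    - [0, 0, 0]
    - [0, 0, 0]
    - [0, 0, 0]
    - [0, 0, 0]
    - [0, 0, 0]
    - [0, 0, 0]
    - [0, 0, 0]
  xyz:
    - [0, 0, 0]
    - [0, 0, 0]
    - [0, 0, 0]
    - [0, 0, 0]
    - [0, 0, 0]
    - [0, 0, -0.7]
    - [0, 0, -2]
    - [0, 0, -4]
  jaw: [25, 35, 45, 55, 60, 60, 60, 60]

```text
time_s: 23.5
eef_pos: [0.6629, -0.1413, 0.1568]
eef_rot: [-0.0, 0.989, 0.15, -0.0]
wrist_force: [0.6, -0.1, 0.6]
opening: 0.601
grasp_force: 0.0
```

send_rows:
  dr:
    - [0, 0, 0]
    - [0, 0, 0]
    - [0, 0, 0]
    - [0, 0, 0]
    - [0, 0, 0]
    - [0, 0, 0]
    - [0, 0, 0]
    - [0, 0, 0]
  xyz:
    - [0, 0, -2]
    - [0, 0, -4]
    - [-1, -2, -6]
    - [-3, -5, -7]
    - [-6, -9, -7]
    - [-9, -13, -7]
    - [-11, -16, -7]
    - [-11, -16, -7]
  jaw: [60, 60, 60, 60, 60, 60, 60, 60]

```text
time_s: 24.5
eef_pos: [0.5091, -0.0198, 0.227]
eef_rot: [0.0, 0.989, 0.151, 0.0]
wrist_force: [0.1, 0.3, 0.6]
opening: 0.599
grasp_force: 0.0
```

```bash
python3 - <<'E'
from h import *
np.set_printoptions(precision=2,suppress=True)
for n in("scene","side"):
    c=ctrl.calibration(n); print(bbox(c,circ(.663,-.141,.086,.072)), bbox(c,circ(.663,-.141,.082,.072)))
a=ctrl.camera("scene")[200:400,180:380,::-1]; b=ctrl.camera("side")[190:390,300:500,::-1]
cv2.imwrite("pics/p4.png",cv2.resize(np.hstack([a,b]),None,fx=2,fy=2,interpolation=cv2.INTER_CUBIC))
E
```

```text
[230.02 279.11 318.83 342.65] [230.24 280.82 318.76 344.44]
[363.62 265.07 443.69 328.16] [363.41 266.45 443.24 329.49]
```

View pics/p4.png

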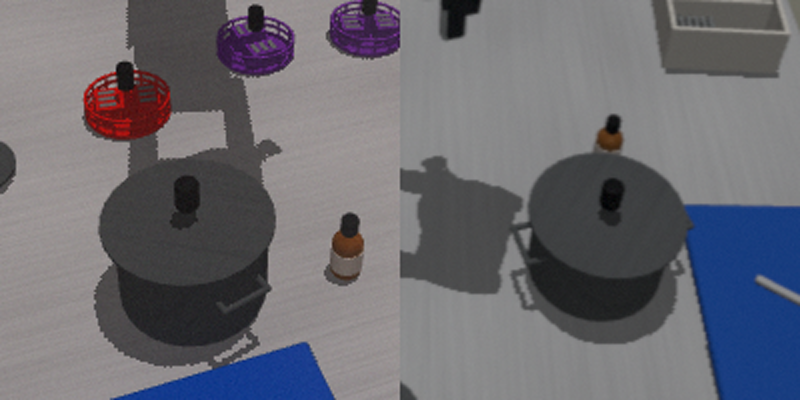

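The lid's outline matches a level disc at rim height: scene x 229.5–318, y 279–342.5, and side x 364.5–444, y 266–329, all within about 1.5 px of prediction. Handing in.

```bash
python3 -c "
from bench import ctrl
print(ctrl.hand_in())"
```

```text
the job is handed in; nothing more can be done
None
```

The basket stands upright on the pot's floor, the large lid lies level on the rim, the small lid was not touched, and the job was handed in at about 25 s of the 67 s allowed.

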